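Read the block height of a dry bath

TASK

Lift the loose black cap off the metal block of the dry bath and set it flat, right way up, in its white tray. Then take the height gauge out of its leaning stand and lower it gently over the bared block, upright and square, so that its two legs stand on the bath's deck on either side and its sprung foot rests on the middle of the block and shows its height. Let go of it there, and do not disturb the other things on the bench.

Things in the scene. Friction and masses are not known exactly. Their poses are not given: they have to be found in the camera images.
- bath: Dry bath (block heater), fixed to the bench: white box 140 (x) x 170 (y) x 75 mm high with a grey control panel sloping down in front (to local x = -130 mm). Origin on the bench directly under the block's centre; z up, -x to its front panel. Yaw and place vary.
- bath_deck (a point): Point on the bath's flat deck plane (75 mm above the bench), at the centre of the block; axes as the bath. The deck reaches 70 mm to either side in x and 85 mm in y; the gauge's legs stand on the two deck strips beside the block, at +y and -y.
- block: Plain aluminium block 96 (x) x 68 (y) x 60 mm, fixed in the bath and standing 20 to 40 mm above its deck (varies). Three 14 mm tube holes near each x end (hole centres 36 mm from the middle); the middle is plain and flat. Origin at the centre of its underside; axes as the bath.
- block_top (a point): Middle of the block's top face (block origin + 60 mm in z).
- cap: Loose black cap over the block, 110 (x) x 82 (y) x 48 mm high, 0.1 to 0.2 kg. Origin at the centre of its skirt's lower rim; skirt 14 mm deep (104 x 76 mm inside), top plate z = 14 to 20 mm, on it a grip ridge 60 long (x), 16 wide (y), z = 20 to 48 mm. At the start its top plate rests on the block's top; axes as the bath.
- tray: White open tray for the cap, fixed, 132 (x) x 104 (y) x 18 mm high, walls 4 mm (124 x 96 mm inside). Origin at the centre of its underside; the cap's long side goes along the tray's x, either way round. To the left or the right of the bath.
- tray_floor (a point): Centre of the tray's inner floor, 4 mm above the bench; axes as the tray.
- stand: Red leaning stand that holds the gauge, fixed, base 140 x 150 mm. Origin at the centre under it; -x is the way the gauge's top leans (towards the robot). The tray is on the other side of the bath.
- stand_seat (a point): Where the gauge's origin lies when in the stand, 45 mm above the bench; axes as the stand. There the gauge's z axis leans 0.45 rad (26 degrees) from vertical towards the stand's -x; its feet rest on a sloping floor square to it, its legs' -x faces on a back plate that reaches 76 mm up the gauge. It pulls out along its own z.
- gauge: Loose steel bridge gauge, 167 mm tall, 0.4 to 0.8 kg. Origin midway between the legs at the level of their bottoms; z up its column. Two legs 36 (x) x 16 (y) x 62 mm centred at y = +-58 mm (gap 100 mm), beam from z = 62 to 76 mm, column, black handle 20 (x) x 26 (y) mm from z = 125 to 167 mm. L-shaped sliding foot before the +x face (to x = 18 mm).
- gauge_grip (a point): Middle of the gauge's handle, 145 mm above the leg bottoms along the gauge's z; axes as the gauge.
- foot (a joint): The gauge's sprung sliding foot: 0 when fully out (sole level with the leg bottoms), grows in m as the foot is pushed up, to 0.05; a light spring (about 1 to 2 N) pushes it out. With the legs on the deck it reads the block's height above the deck.
- foot_sole (a point): Middle of the underside of the foot's sole (24 x 24 mm pad), on the gauge's axis.
- bottle: Bystander: white bottle, 62 mm diameter, 130 mm tall; origin under its centre.
- jar: Bystander: amber jar, 68 mm diameter, 85 mm tall; origin under its centre.
- tip_rack: Bystander: pipette tip rack 75 x 115 x 63 mm; origin under its centre.
- beaker: Bystander: white beaker, 64 mm diameter, 85 mm tall; origin under its centre.
- wipes_box: Bystander: cardboard box 70 x 120 x 50 mm; origin under its centre.
Mind the look-alikes: they are no part of the job. There is more than one size of the gauge; the job needs the smaller.

How it is judged (in metres and radians):
On the way, in this order (a step that is already met when the one before it is completed fails the run):
1. the cap is set flat in its tray and let go (x of cap in the frame of tray_floor between -0.009 and 0.009 m and y of cap in the frame of tray_floor between -0.009 and 0.009 m and z of cap in the frame of tray_floor below 0.004 m and angle between cap's own z axis and vertical below 0.06 rad and contact force between the fingers and cap below 0.1 N), for 0.2 s.
2. the gauge is out of its stand, held upright clear of the bath (distance between gauge and stand_seat above 0.12 m and angle between gauge's own z axis and vertical below 0.2 rad and contact force between gauge and the fingers above 1 N and contact force between gauge and bath below 0.1 N), for 0.1 s.
At the end, for the whole second after the job is handed in: Cap released, flat (0.06 rad) in its tray, within 9 mm of centre in x and y, 4 mm of the floor. Gauge released, at rest, upright (0.04 rad), square (0.12 rad), legs within 3 mm of the deck; foot pressing on the block, within 10 mm of its middle and 3 mm of its top, reading over 15 mm (all of step 1 and angle between gauge's own z axis and vertical below 0.04 rad and z of gauge in the frame of bath_deck between -0.003 and 0.003 m and angle between the y axis of gauge and the y axis of bath, either way round below 0.12 rad and horizontal distance between foot_sole and block_top below 0.01 m and z of foot_sole in the frame of block_top between -0.003 and 0.003 m and contact force between gauge and block above 0.3 N and value of joint foot above 0.015 m and contact force between the fingers and gauge below 0.1 N and linear speed of each of gauge, cap below 0.01 m/s); the robot touches nothing.
It fails at once if a bystander is moved more than 25 mm (distance of any of bottle, jar, tip_rack, beaker, wipes_box from where it was at the start of the episode above 0.025 m).
It fails at once if the gauge is let fall (over 0.25 m/s out of the fingers) (linear speed of gauge above 0.25 m/s and contact force between the fingers and gauge below 0.1 N).
It fails at once if the gauge is banged down (over 60 N) (contact force between gauge and bath above 60 N or contact force between gauge and block above 60 N).
It also fails if it takes over 62 s, if anything falls off the work surface, if the arm or the gripper's body presses on something with over 40 N, if the wrist force passes 120 N, or if a joint passes its speed limit or range.

ROBOT

A 6-joint arm with a two-finger parallel gripper is mounted at the origin on the work surface. World frame = base frame: x ahead of the robot, y to its left, z up, the work surface at z = 0. Lengths are in mm, angles in rad, forces in N, time in s.
With the tool pointing down it reaches from about 350 to 975 mm from the base axis. Payload 17.4 kg.
Tool frame: the origin (TCP) lies between the finger pads; the fingertips stand 22 mm ahead of it and the grasp point (between the pads) lies 3 mm ahead of it; z points along the fingers, y is the line along which they close (so a half turn about z gives the same grasp; the last joint's range is limited). The gripper opens to 85 mm and grips with 20 to 120 N. Pads are 22 mm wide; open, the fingers measure 114 mm over their backs; the gripper's body (76 mm by 85 mm) begins 54 mm behind the grasp point. The pads swing forward as they close: fully open they stand 13 mm farther back than shut.
Start: joints at [1.163, 0.116, 1.442, -0, 1.584, -0.038], TCP at [243.973, 629.373, 253.303] pointing down, gripper open.
Joint ranges: [-2.83, 2.83], [-0.83, 2.19], [0.07, 2.5], [-1.14, 4.28], [0.01, 3], [-2.97, 2.97]. Speed limits (rad/s): [1.89, 1.89, 2.22, 3.14, 3.14, 3.14].

INTERFACE

Orientations are given as a 3x3 rotation matrix whose columns are the frame's x, y, z axes.
In Python, from plant import telemetry, cams, ticket gives the robot as it stands.
- The arm moves only by the shell command python3 -m handwheel 'ROWS'. ROWS is a JSON object of lists of equal length, an entry for each row: "fingers": the closure, from -1 (fully open) to 1 (shut); "travel": the shift along the world's x, y, z in units of 250 mm (1.0 is 250 mm), a list of three; "yaw": the turn about the world's z in units of 90 degrees (1.0 is 90 degrees). In form: {"fingers": [fingers, ...], "travel": [[dx, dy, dz], ...], "yaw": [yaw, ...]}. A call has 1 to 8 rows; each row shifts and turns the commanded pose from where the row before left it; what a row does not reach is not made up. A row lasts 1/8 s, in which the tool goes at most 62.5 mm and 10.7 degrees, less where a joint would pass 70% of its speed; a pose out of reach is approached as far as the arm can. A call with a number of a shift or a turn outside -1 to 1 is refused whole. A call with a gripper value outside its range is refused whole. The fingers move at their own pace and stop on an object; the grip force is fixed at half the most. Time passes only in rows, so rows that do not move let the fingers close. It gives the time, the measured TCP pose, the force, the opening and the grip force at its end, in the units of the state.
- telemetry.observe(): the state, without advancing time (a new reading comes with each control period).
- cams.read_camera(name): name is "side" or "top" or "wrist"; returns a dict with "image" (384x512x3 uint8, blue, green, red), "fx", "fy", "cx", "cy" (pixels), "D" ([k1, k2, p1, p2, k3] as OpenCV has them; the pictures are not rectified), "position" and "attitude" of the camera in the world. Camera axes: x right, y down, z forward; pixel columns grow to the right and rows downward; lengths in mm; the calibration is good to about 2 mm. A picture is of the moment at which its call begins. There is no depth.
- ticket.job_done(): hands the job in; it is judged then, once.
The state is a dict: "t": time; "joints": joint angles; "dq": joint speeds; "joint_efforts": joint torques, N m; "eef_pos": TCP position; "tcp_rot": TCP orientation; "force": force on the tool from outside, world axes, zero at the start; "moment": the same for the moment, N m; "grip_width": finger opening in mm; "finger_force": force on a finger pad.
Only numpy, scipy, OpenCV 4.12 (cv2) and the standard library are available. Lean on these libraries where they do the work, as an engineer would, in place of code of your own. Each camera call takes 0.05 s, during which the arm holds its last target. There are 200 camera calls.

## Working session

There is one attempt and no reset: what is moved stays moved. The work goes in short steps, Python scripts to look and compute and a shell command to move; the robot and the scene stay as the last step left them, time stands still between calls to the robot, and variables do not carry over. Pictures are saved under pics/ and viewed, at most 10 in all, crops included, and the job is handed in when it is done.

```bash
ls; mkdir -p pics; python3 - <<'E'
from plant import telemetry, cams
import cv2, numpy as np
for n in ("top","side"):
    c=cams.read_camera(n); cv2.imwrite(f"pics/{n}0.png",cv2.resize(c["image"],(768,576),interpolation=cv2.INTER_CUBIC))
    print(n,{k:np.round(v,3).tolist() for k,v in c.items() if k!="image"})
print(telemetry.observe())
E
```

```text
pics
top {'fx': 425.975, 'fy': 425.975, 'cx': 256.933, 'cy': 188.955, 'D': [-0.026, 0.0, 0.0, 0.0, 0.0], 'position': [405.976, 45.687, 1608.247], 'attitude': [[-0.014, -0.997, 0.074], [-1.0, 0.014, 0.001], [-0.002, -0.074, -0.997]]}
side {'fx': 363.011, 'fy': 363.011, 'cx': 253.472, 'cy': 190.573, 'D': [0.002, 0.0, 0.0, 0.0, 0.0], 'position': [352.436, -854.035, 747.858], 'attitude': [[0.984, -0.083, 0.157], [-0.177, -0.542, 0.822], [0.017, -0.836, -0.548]]}
{'t': 0.1, 'joints': array([ 1.16321077e+00,  1.16415022e-01,  1.44220553e+00,  7.36514414e-06,
        1.58403873e+00, -3.78028423e-02]), 'dq': array([ 0.00177883, -0.00146511, -0.00281469, -0.00035927,  0.00047752,
       -0.00077958]), 'joint_efforts': array([ 2.33043516e-03, -7.33671284e+01, -6.33791900e+01, -6.85763280e-05,
        5.17288892e-03,  2.22825236e-05]), 'eef_pos': array([243.89720244, 629.2208241 , 252.64711758]), 'tcp_rot': array([[-9.32405921e-01,  3.61412526e-01, -4.29563535e-04],
       [ 3.61412778e-01,  9.32405411e-01, -9.76325575e-04],
       [ 4.76710722e-05, -1.06558150e-03, -9.99999431e-01]]), 'force': array([0.40659459, 0.14267429, 0.13306144]), 'moment': array([ 0.03036419, -0.00612719, -0.04669337]), 'finger_force': 0.0, 'grip_width': 85.5781049697966}
```

View pics/top0.png

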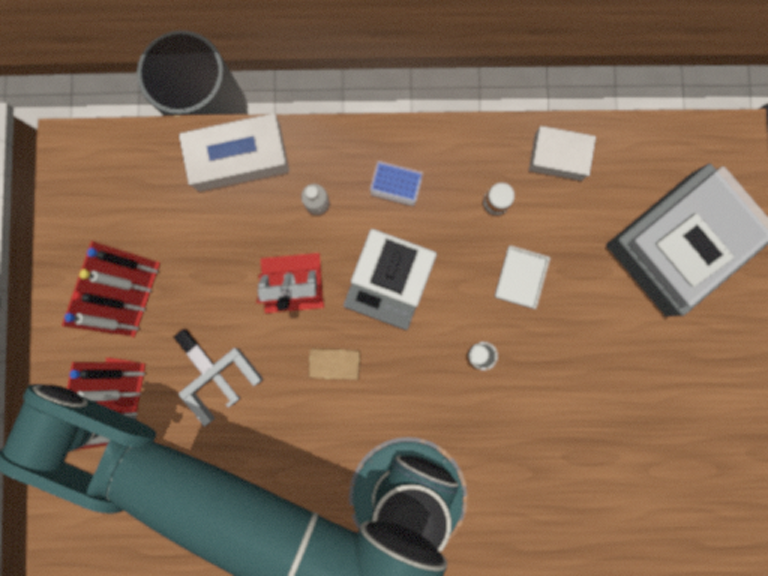

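View pics/side0.png

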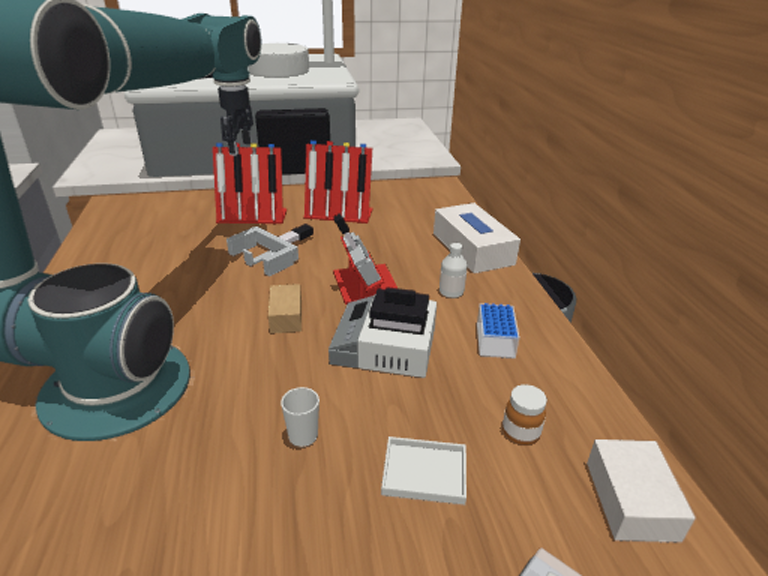

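The job's gauge is the one in the red stand, at top (290,285) and side (357,255). The look-alikes are:
- The bigger gauge lying on the bench, at top (215,375).
- The white boxes at top (563,152) and (235,150), and the big grey device at (690,240).

The tray is at top (523,277) and the bath with its cap at (393,267). I'll check the choice in one close crop.

```bash
cat > h.py <<'E'
import numpy as np, cv2
from plant import cams, telemetry
def cam(n):
    c=cams.read_camera(n); c["K"]=np.array([[c["fx"],0,c["cx"]],[0,c["fy"],c["cy"]],[0,0,1.]]); 
    c["R"]=np.array(c["attitude"],float); c["p"]=np.array(c["position"],float); c["d"]=np.array(c["D"],float); return c
def ray(c,uv):
    n=cv2.undistortPoints(np.array(uv,float).reshape(-1,1,2),c["K"],c["d"])[:,0]
    return (c["R"]@np.c_[n,np.ones(len(n))].T).T
def atz(c,uv,z):
    r=ray(c,uv); return c["p"]+r*((z-c["p"][2])/r[:,2])[:,None]
def proj(c,P):
    R=c["R"].T; return cv2.projectPoints(np.array(P,float).reshape(-1,1,3),cv2.Rodrigues(R)[0],-R@c["p"],c["K"],c["d"])[0][:,0]
E
python3 - <<'E'
from h import *
c=cam("top"); cv2.imwrite("pics/crop1.png",cv2.resize(c["image"][145:225,168:368],None,fx=4,fy=4,interpolation=cv2.INTER_CUBIC))
f=lambda L:[((u+.5)/1.5-.5,(v+.5)/1.5-.5) for u,v in L]
print("bath",atz(c,f([(372,231),(435,252),(413,306),(352,288)]),75).round())
print("tray",atz(c,f([(511,246),(549,260),(535,308),(497,294)]),18).round())
print("stand",atz(c,f([(260,257),(322,255),(323,310),(260,312)]),0).round())
print("handle",atz(c,f([(284,303)]),160).round())
E
```

```text
bath [[649.  78.  75.]
 [595. -74.  75.]
 [466. -18.  75.]
 [511. 128.  75.]]
tray [[ 615. -269.   18.]
 [ 578. -364.   18.]
 [ 459. -325.   18.]
 [ 495. -231.   18.]]
stand [[598. 364.   0.]
 [601. 207.   0.]
 [462. 205.   0.]
 [459. 364.   0.]]
handle [[473. 278. 160.]]
```

View pics/crop1.png

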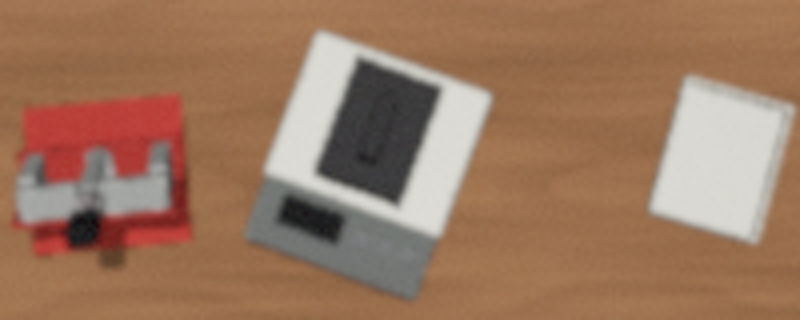

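```bash
python3 - <<'E'
from h import *
c=cam("top")
f=lambda L:[(168+(u+.5)/4-.5,145+(v+.5)/4-.5) for u,v in L]
def rect(name,L,z):
    P=atz(c,f(L),z)[:,:2]; 
    ex=(P[0]+P[1]-P[2]-P[3])/2; ey=(P[0]+P[3]-P[1]-P[2])/2
    print(name,P.mean(0).round(1),"size",np.linalg.norm(ex).round(),np.linalg.norm(ey).round(),"yaw",np.degrees(np.arctan2(ex[1],ex[0])).round(1),np.degrees(np.arctan2(-ey[0],ey[1])).round(1))
rect("bath",[(319,30),(492,95),(440,237),(265,177)],75)
for z in(101,111,121): rect("cap",[(360,58),(440,90),(398,205),(317,174)],z)
rect("tray",[(688,75),(793,103),(758,243),(650,212)],18)
rect("stand",[(23,104),(181,94),(192,238),(36,254)],3)
s=telemetry.observe(); print(s["eef_pos"],np.degrees(np.arctan2(s["tcp_rot"][1,1],s["tcp_rot"][0,1])))
E
```

```text
bath [558.9  26.3] size 140.0 167.0 yaw -20.9 -20.6
cap [558.9  26.8] size 110.0 77.0 yaw -20.9 -22.3
cap [557.9  26.9] size 109.0 76.0 yaw -20.9 -22.3
cap [556.9  27. ] size 108.0 76.0 yaw -20.9 -22.3
tray [ 538. -296.] size 135.0 103.0 yaw -16.4 -16.3
stand [533.8 282.2] size 140.0 149.0 yaw 4.5 3.9
[243.91647129 629.2914725  252.87387473] 68.81404916918247
```

```bash
python3 -m handwheel '{"fingers":[-1,-1,-1,-1,-1,-1,-1,-1],"travel":[[0,0,0.25],[0.11,-0.21,0.05],[0.11,-0.21,0],[0.11,-0.21,0],[0.11,-0.21,0],[0.11,-0.21,0],[0.11,-0.21,0],[0.11,-0.21,0]],"yaw":[0,0,0,0,0,0,0,0]}'; python3 -m handwheel '{"fingers":[-1,-1,-1,-1,-1,-1],"travel":[[0.11,-0.21,0],[0.11,-0.21,0],[0.11,-0.21,0],[0.11,-0.21,0],[0.11,-0.22,0],[0,0,0]],"yaw":[0,0,0,0,0,0]}'
python3 - <<'E'
from h import *
c=cam("wrist"); cv2.imwrite("pics/w1.png",cv2.resize(c["image"],(768,576),interpolation=cv2.INTER_CUBIC))
print({k:np.round(v,3).tolist() for k,v in c.items() if k!="image"})
E
```

```text
t: 1.2
eef_pos: [436.9, 260.0, 328.4]
tcp_rot: [[-0.932, 0.361, 0.0], [0.361, 0.932, 0.0], [-0.0, 0.0, -1.0]]
force: [2.0, 0.1, 0.4]
grip_width: 85.7
finger_force: 0.0
t: 1.95
eef_pos: [574.9, -6.4, 327.3]
tcp_rot: [[-0.931, 0.365, -0.002], [0.365, 0.931, -0.0], [0.001, -0.001, -1.0]]
force: [-1.0, 0.7, -0.4]
grip_width: 85.1
finger_force: 0.0
{'fx': 269.002, 'fy': 269.002, 'cx': 255.952, 'cy': 188.285, 'D': [-0.062, 0.0, 0.0, 0.0, 0.0], 'position': [501.663, 21.774, 447.75], 'attitude': [[0.366, 0.886, 0.285], [0.93, -0.348, -0.113], [-0.001, 0.306, -0.952]], 'K': [[269.002, 0.0, 255.952], [0.0, 269.002, 188.285], [0.0, 0.0, 1.0]], 'R': [[0.366, 0.886, 0.285], [0.93, -0.348, -0.113], [-0.001, 0.306, -0.952]], 'p': [501.663, 21.774, 447.75], 'd': [-0.062, 0.0, 0.0, 0.0, 0.0]}
```

View pics/w1.png

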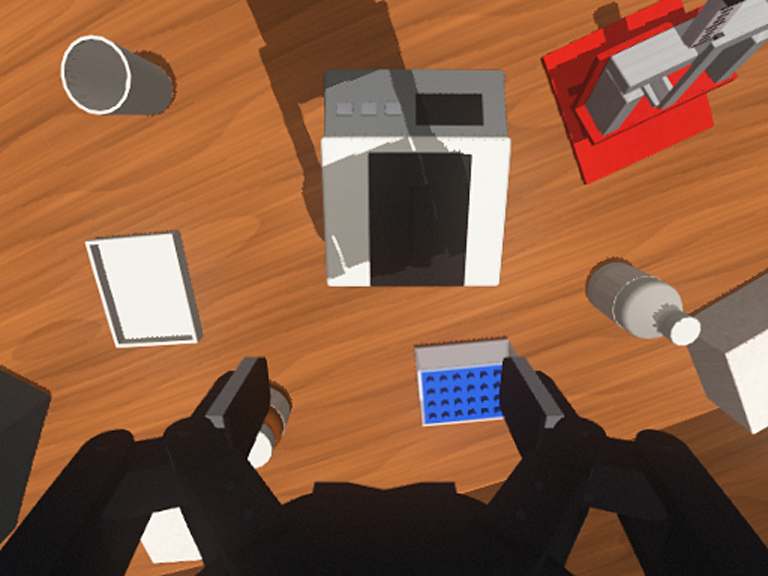

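Wrist view: the bath deck corners are at (322,137), (511,137), (499,286) and (328,286). The cap plate is at (369,153), (471,154), (465,286) and (370,285), and the tray is at (87,242), (178,232), (201,341) and (118,347).

```bash
python3 - <<'E'
from h import *
c=cam("wrist")
f=lambda L:[((u+.5)/1.5-.5,(v+.5)/1.5-.5) for u,v in L]
def rect(name,L,z):
    P=atz(c,f(L),z)[:,:2]; d=(P[2]+P[3]-P[0]-P[1])/2; e=(P[1]+P[2]-P[0]-P[3])/2
    print(name,z,P.mean(0).round(1),np.linalg.norm(d).round(1),np.linalg.norm(e).round(1),np.degrees(np.arctan2(d[1],d[0])).round(1),np.degrees(np.arctan2(-e[0],e[1])).round(1))
rect("bath",[(322,137),(511,137),(499,286),(328,286)],75)
for z in(101,106,111,116,121): rect("cap",[(369,153),(471,154),(465,286),(370,285)],z)
rect("tray",[(87,242),(178,232),(201,341),(118,347)],18)
im=c["image"][85:205,200:350]; im=cv2.convertScaleAbs(im,alpha=2.2,beta=0)
cv2.imwrite("pics/w1c.png",cv2.resize(im,None,fx=5,fy=4.9,interpolation=cv2.INTER_CUBIC))
E
```

```text
bath 75 [562.1  30. ] 138.0 166.8 -21.3 -21.3
cap 101 [565.   30.2] 114.7 85.2 -21.1 -21.9
cap 106 [564.   30.1] 113.0 84.0 -21.1 -21.9
cap 111 [563.1  30. ] 111.4 82.8 -21.1 -21.9
cap 116 [562.2  29.9] 109.7 81.6 -21.1 -21.9
cap 121 [561.3  29.8] 108.0 80.3 -21.1 -21.9
tray 18 [ 540.5 -288.8] 131.2 107.8 -17.7 -16.2
```

View pics/w1c.png

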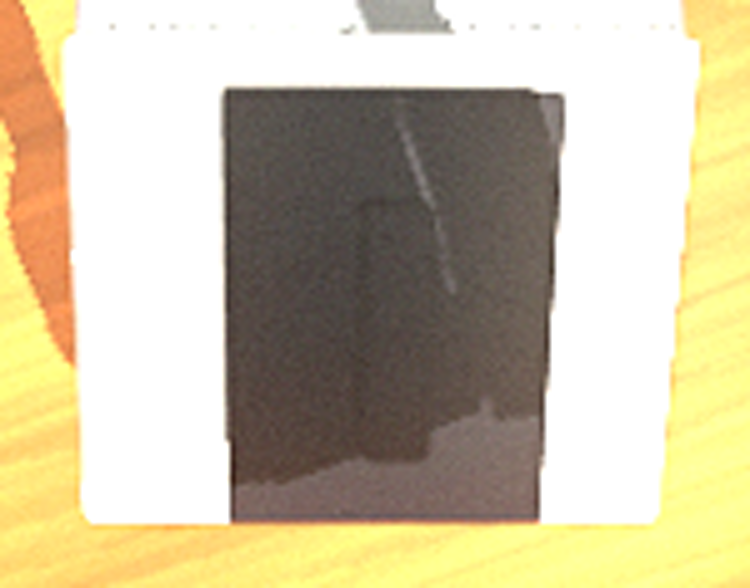

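```bash
python3 -m handwheel '{"fingers":[-1,-1,-1,-1],"travel":[[-0.052,0.13,-0.1],[0,0,-0.2],[0,0,-0.2],[0,0,0]],"yaw":[0,0,0,0]}'
python3 - <<'E'
from h import *
c=cam("wrist"); im=cv2.convertScaleAbs(c["image"],alpha=1.8)
cv2.imwrite("pics/w2.png",cv2.resize(im,(768,576),interpolation=cv2.INTER_CUBIC))
E
```

```text
t: 2.55
eef_pos: [559.2, 30.6, 200.4]
tcp_rot: [[-0.933, 0.36, -0.005], [0.36, 0.933, 0.0], [0.005, -0.002, -1.0]]
force: [0.0, -0.3, 1.4]
grip_width: 85.2
finger_force: 0.0
```

View pics/w2.png

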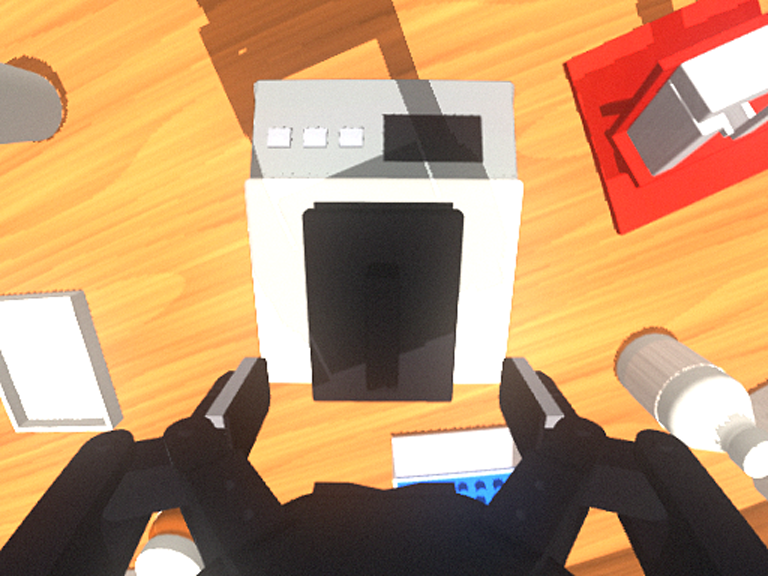

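The cap plate is at (305,209), (463,209), (452,400) and (313,400), with the ridge at u≈382, centred between the fingers (u≈384).

```bash
python3 - <<'E'
from h import *
c=cam("wrist")
f=lambda L:[((u+.5)/1.5-.5,(v+.5)/1.5-.5) for u,v in L]
def rect(name,L,z):
    P=atz(c,f(L),z)[:,:2]; d=(P[2]+P[3]-P[0]-P[1])/2; e=(P[1]+P[2]-P[0]-P[3])/2
    print(name,z,P.mean(0).round(1),np.linalg.norm(d).round(1),np.linalg.norm(e).round(1),np.degrees(np.arctan2(d[1],d[0])).round(1),np.degrees(np.arctan2(-e[0],e[1])).round(1))
rect("bath",[(246,180),(522,180),(509,383),(258,382)],75)
for z in(101,106,111,116,121): rect("cap",[(305,209),(463,209),(452,400),(313,400)],z)
E
```

```text
bath 75 [565.8  27. ] 140.0 172.9 -21.3 -21.3
cap 101 [570.8  24.8] 122.2 88.4 -21.6 -21.2
cap 106 [568.9  25.5] 119.4 86.4 -21.6 -21.2
cap 111 [567.   26.3] 116.7 84.4 -21.6 -21.2
cap 116 [565.1  27. ] 113.9 82.4 -21.6 -21.2
cap 121 [563.2  27.8] 111.2 80.4 -21.6 -21.2
```

```bash
python3 -m handwheel '{"fingers":[-1,-1,1,1,1,1,1],"travel":[[0.012,-0.008,-0.2],[0,0,-0.012],[0,0,0],[0,0,0],[0,0,0],[0,0,0],[0,0,0]],"yaw":[0,0,0,0,0,0,0]}'
```

```text
t: 3.52
eef_pos: [564.3, 27.4, 151.2]
tcp_rot: [[-0.932, 0.361, 0.001], [0.361, 0.932, -0.0], [-0.001, 0.0, -1.0]]
force: [-1.1, 0.5, 6.4]
grip_width: 14.6
finger_force: 59.6
```

```bash
python3 -m handwheel '{"fingers":[1,1,1,1,1,1,1,1],"travel":[[0,0,0.1],[0,0,0.2],[0,0,0.1],[-0.016,-0.2,0],[-0.016,-0.22,0],[-0.016,-0.22,0],[-0.016,-0.22,0],[-0.016,-0.22,0]],"yaw":[0,0,0,0.05,0,0,0,0]}'; python3 -m handwheel '{"fingers":[1,1,1],"travel":[[-0.016,-0.2,0],[0,0,0],[0,0,0]],"yaw":[0,0,0]}'
python3 - <<'E'
from h import *
c=cam("wrist"); im=cv2.convertScaleAbs(c["image"],alpha=1.5)
cv2.imwrite("pics/w3.png",cv2.resize(im,(768,576),interpolation=cv2.INTER_CUBIC))
c=cam("top"); cv2.imwrite("pics/crop2.png",cv2.resize(c["image"][145:245,268:388],None,fx=6,fy=6,interpolation=cv2.INTER_CUBIC))
E
```

```text
t: 4.53
eef_pos: [543.5, -244.4, 250.3]
tcp_rot: [[-0.958, 0.287, 0.0], [0.287, 0.958, 0.0], [-0.0, 0.0, -1.0]]
force: [1.0, -0.1, -1.4]
grip_width: 14.6
finger_force: 58.8
t: 4.9
eef_pos: [539.9, -292.4, 250.1]
tcp_rot: [[-0.958, 0.288, -0.0], [0.288, 0.958, 0.001], [0.001, 0.0, -1.0]]
force: [0.2, 1.0, -1.2]
grip_width: 14.3
finger_force: 59.0
```

View pics/w3.png

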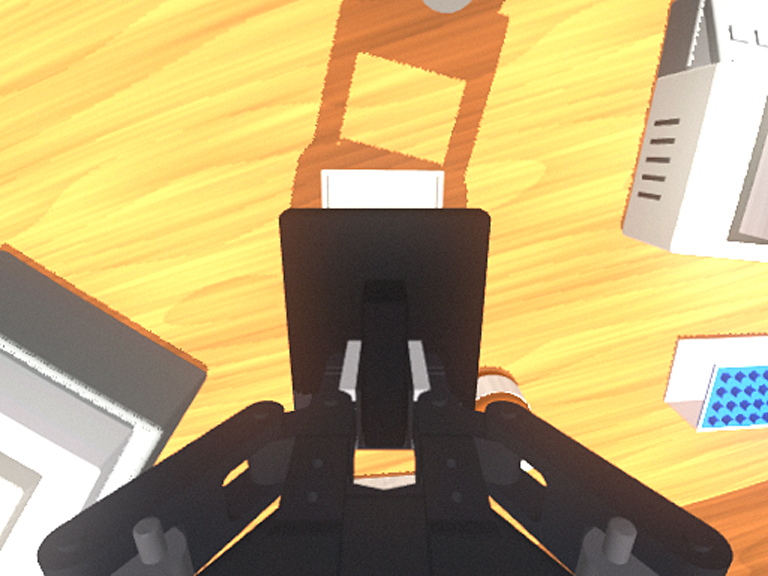

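```bash
python3 - <<'E'
from h import *
c=cam("wrist"); s=telemetry.observe()
f=lambda L:[((u+.5)/1.5-.5,(v+.5)/1.5-.5) for u,v in L]
t=np.array(s["eef_pos"]); xa=-np.array(s["tcp_rot"])[:,0]; ya=np.array(s["tcp_rot"])[:,1]
loc=lambda P:np.c_[(P-t)@xa,(P-t)@ya].round(1).tolist()
for z in (210,214,218,222): print("cap front",z,loc(atz(c,f([(281,210),(490,210)]),z)))
for z in (238,243,248):print("ridge front",z,loc(atz(c,f([(365,281),(406,281)]),z)))
P=atz(c,f([(321,170),(445,170)]),18); print("tray front",loc(P),P.round(1).tolist())
E
```

```text
cap front 210 [[-57.2, -41.8], [-57.1, 41.3]]
cap front 214 [[-57.8, -40.8], [-57.7, 40.3]]
cap front 218 [[-58.3, -39.8], [-58.2, 39.2]]
cap front 222 [[-58.8, -38.8], [-58.7, 38.2]]
ridge front 238 [[-36.5, -7.4], [-36.4, 6.7]]
ridge front 243 [[-38.0, -7.2], [-38.0, 6.5]]
ridge front 248 [[-39.6, -6.9], [-39.6, 6.2]]
tray front [[-65.2, -54.4], [-65.1, 50.7]] [[462.2, -325.0, 18.0], [492.4, -224.4, 18.0]]
```

View pics/crop2.png

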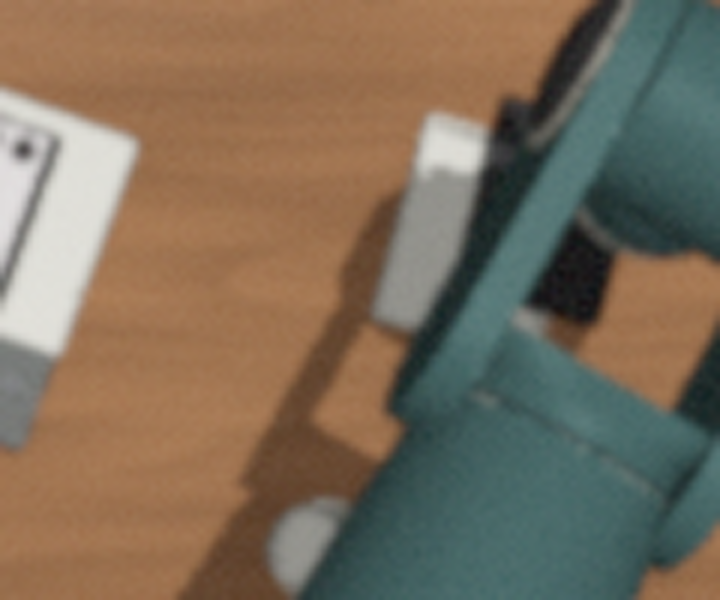

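```bash
python3 -m handwheel '{"fingers":[1,1,1,1,1,1],"travel":[[0.014,-0.01,-0.15],[0,0,-0.2],[0,0,-0.2],[0,0,-0.12],[0,0,-0.03],[0,0,0]],"yaw":[0,0,0,0,0,0]}'; python3 -m handwheel '{"fingers":[1,1,1],"travel":[[0,0,-0.016],[0,0,-0.016],[0,0,0]],"yaw":[0,0,0]}'
```

```text
t: 5.8
eef_pos: [543.9, -294.8, 76.2]
tcp_rot: [[-0.958, 0.287, 0.0], [0.287, 0.958, -0.0], [-0.001, -0.0, -1.0]]
force: [0.6, 0.0, -0.0]
grip_width: 14.6
finger_force: 58.9
t: 6.18
eef_pos: [543.4, -295.1, 67.4]
tcp_rot: [[-0.958, 0.287, 0.0], [0.287, 0.958, -0.0], [-0.0, -0.0, -1.0]]
force: [0.5, -0.2, -0.6]
grip_width: 14.9
finger_force: 58.9
```

```bash
python3 -m handwheel '{"fingers":[1,1,1],"travel":[[0,0,-0.012],[0,0,-0.012],[0,0,0]],"yaw":[0,0,0]}';  python3 -m handwheel '{"fingers":[1,1],"travel":[[0,0,-0.008],[0,0,0]],"yaw":[0,0]}'
```

```text
t: 6.55
eef_pos: [543.3, -295.1, 61.0]
tcp_rot: [[-0.958, 0.287, -0.0], [0.287, 0.958, 0.0], [0.0, 0.0, -1.0]]
force: [0.6, -0.3, -1.0]
grip_width: 14.8
finger_force: 58.9
t: 6.8
eef_pos: [543.4, -295.1, 59.2]
tcp_rot: [[-0.958, 0.287, -0.0], [0.287, 0.958, 0.0], [0.0, 0.0, -1.0]]
force: [-0.8, -0.0, -1.7]
grip_width: 14.5
finger_force: 58.9
```

```bash
python3 -m handwheel '{"fingers":[1,1],"travel":[[0,0,-0.008],[0,0,0]],"yaw":[0,0]}';  python3 -m handwheel '{"fingers":[1,1],"travel":[[0,0,-0.008],[0,0,0]],"yaw":[0,0]}'
```

```text
t: 7.05
eef_pos: [543.4, -295.1, 57.1]
tcp_rot: [[-0.958, 0.287, -0.0], [0.287, 0.958, 0.0], [0.0, 0.0, -1.0]]
force: [0.1, 0.5, -1.7]
grip_width: 14.5
finger_force: 58.9
t: 7.3
eef_pos: [543.6, -295.2, 56.8]
tcp_rot: [[-0.958, 0.287, 0.0], [0.287, 0.958, -0.0], [-0.0, -0.0, -1.0]]
force: [-8.5, 5.8, 15.0]
grip_width: 14.8
finger_force: 61.2
```

```bash
python3 -m handwheel '{"fingers":[-1,-1,-1,-1,-1,-1,-1,-1],"travel":[[0,0,0],[0,0,0],[0,0,0.05],[0,0,0.2],[0,0,0.24],[0,0,0.24],[0,0,0.2],[0,0,0]],"yaw":[0,0,0,0,0,0,0,0]}'
python3 - <<'E'
from h import *
c=cam("wrist"); a=cv2.convertScaleAbs(c["image"],alpha=1.5); np.savez("w4.npz",im=c["image"],R=c["R"],p=c["p"])
# straightened view of tray region, 3 px/mm on plane z=24 in tray axes
s=telemetry.observe(); print(s["eef_pos"])
yaw=np.radians(-16.5); 
g=np.array([[x,y] for y in np.arange(-90,90,.5) for x in np.arange(-90,90,.5)])
Rz=np.array([[np.cos(yaw),-np.sin(yaw)],[np.sin(yaw),np.cos(yaw)]])
def rect(z,ctr):
    W=np.c_[(Rz@g.T).T+ctr,np.full(len(g),z)]; m=proj(c,W).astype(np.float32).reshape(360,360,2)
    return cv2.remap(a,m,None,cv2.INTER_CUBIC)
cv2.imwrite("pics/t4.png",np.hstack([rect(18,(540,-293)),rect(24,(540,-293))]))
E
```

```text
t: 8.3
eef_pos: [544.2, -295.5, 293.6]
tcp_rot: [[-0.958, 0.287, 0.006], [0.287, 0.958, -0.004], [-0.007, -0.002, -1.0]]
force: [-0.5, -0.1, 0.1]
grip_width: 85.4
finger_force: 0.0
[ 543.75110692 -295.27875872  290.47354954]
```

View pics/t4.png

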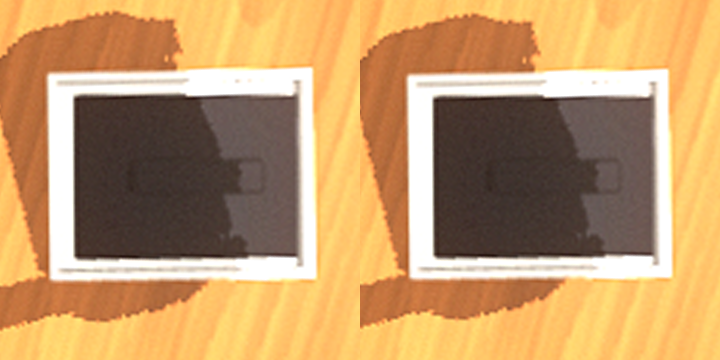

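The cap lies flat in the tray, with its plate centre about 1 mm from the tray centre in x and y (plate 73–295 × 97–257 px, tray 49–315 × 71–278 px, 2 px/mm). Next is the gauge.

```bash
python3 -m handwheel '{"fingers":[-1,-1,-1,-1,-1,-1,-1,-1],"travel":[[-0.03,0.2,0.1],[-0.03,0.23,0.05],[-0.03,0.23,0],[-0.03,0.23,0],[-0.03,0.23,0],[-0.03,0.23,0],[-0.03,0.23,0],[-0.03,0.23,0]],"yaw":[0,0,0.08,0.08,0.072,0,0,0]}'; python3 -m handwheel '{"fingers":[-1,-1,-1,-1],"travel":[[-0.03,0.23,0],[-0.03,0.22,0],[0,0,0],[0,0,0]],"yaw":[0,0,0,0]}'
python3 - <<'E'
from h import *
c=cam("wrist"); t=cam("top"); s=cam("side")
print(telemetry.observe()["eef_pos"], c["p"],c["R"].round(3).tolist())
a=cv2.resize(c["image"],(512,384)); 
b=cv2.resize(t["image"][155:219,165:229],(288,288),interpolation=cv2.INTER_CUBIC)
d=cv2.resize(s["image"][135:207,210:282],(288,288),interpolation=cv2.INTER_CUBIC)
out=np.zeros((576,800,3),np.uint8); out[:384,:512]=a; out[:288,512:]=b; out[288:,512:]=d
cv2.imwrite("pics/m5.png",out)
E
```

```text
t: 9.35
eef_pos: [482.6, 159.1, 324.4]
tcp_rot: [[-0.997, -0.073, -0.001], [-0.073, 0.997, -0.0], [0.001, -0.0, -1.0]]
force: [0.8, 0.1, 0.5]
grip_width: 85.7
finger_force: 0.0
t: 9.85
eef_pos: [468.3, 269.6, 324.5]
tcp_rot: [[-0.997, -0.074, -0.001], [-0.074, 0.997, -0.001], [0.001, -0.001, -1.0]]
force: [1.2, -0.4, 0.3]
grip_width: 85.1
finger_force: 0.0
[468.72411596 268.79903694 325.15972971] [389.77857415 263.21902625 444.90639297] [[-0.073, 0.949, 0.306], [0.997, 0.069, 0.021], [-0.001, 0.306, -0.952]]
```

View pics/m5.png

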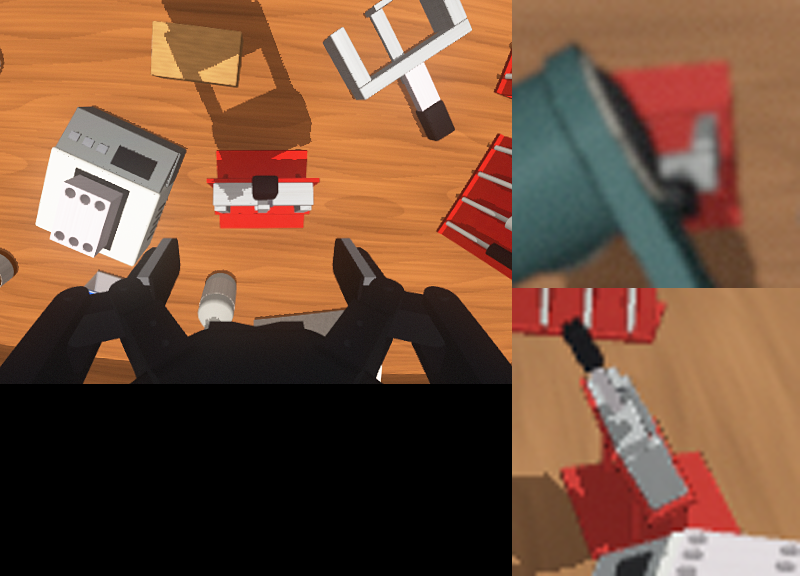

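Wrist part: the gauge handle is a black blob at (253–277,176–199), upright between the stand walls. The bare block shows its six holes at (70,192), (86,199), (103,206), (57,234), (72,241) and (88,247). Side part: the handle runs from (574,323) to (597,367).

```bash
python3 - <<'E'
from h import *
from scipy.optimize import least_squares
w=cam("wrist"); s=cam("side"); psi=np.radians(4.2)
B=[(70,192),(86,199),(103,206),(57,234),(72,241),(88,247)]
for z in(107,111.5,116):
    P=atz(w,B,z)[:,:2]; d=P[3:].mean(0)-P[:3].mean(0); print("block",z,P.mean(0).round(1),np.linalg.norm(d).round(1),np.degrees(np.arctan2(d[1],d[0])).round(1))
P=atz(w,[(217,150),(306,150),(304,228),(221,227)],3); print("stand",P.round(1).tolist(),P.mean(0).round(1))
a=np.array([-np.sin(.45)*np.cos(psi),-np.sin(.45)*np.sin(psi),np.cos(.45)]); xg=np.array([np.cos(.45)*np.cos(psi),np.cos(.45)*np.sin(psi),np.sin(.45)]); yg=np.array([-np.sin(psi),np.cos(psi),0])
def box(G): # handle corners
    return np.array([G+a*k+xg*i*10+yg*j*13 for k in(125,167) for i in(-1,1) for j in(-1,1)])
ms=lambda u,v:(210+(u-512+.5)/4-.5,135+(v-288+.5)/4-.5)
def res(g):
    G=np.array([g[0],g[1],45.]); q=proj(w,box(G)); m=np.r_[q.min(0),q.max(0)]
    c=proj(s,[G+a*167,G+a*125]).ravel()
    return np.r_[m-[253,176,277,199],c-np.r_[ms(574,323),ms(597,367)]]
r=least_squares(res,[533,282]); print(r.x.round(1),res(r.x).round(1)); G=np.r_[r.x,45]
print("beam ends pred wrist",proj(w,[G+a*76+yg*66-xg*8,G+a*76-yg*66-xg*8]).round().tolist())
print("grip",(G+a*145).round(1))
E
```

```text
block 107 [564.8  23. ] 74.1 -24.4
block 111.5 [562.5  26.1] 73.1 -24.4
block 116 [560.1  29.3] 72.1 -24.4
stand [[470.7, 203.3, 3.0], [460.2, 350.5, 3.0], [602.3, 365.1, 3.0], [610.9, 214.3, 3.0]] [536.  283.3   3. ]
[539.6 281.9] [-1.4 -0.7  1.4  0.8  0.2  0.6 -0.1 -1.1]
beam ends pred wrist [[313.0, 190.0], [212.0, 190.0]]
grip [476.7 277.3 175.6]
```

```bash
python3 -m handwheel '{"fingers":[-1,-1,-1,-1,-1,1,1,1],"travel":[[0.032,0.034,-0.1],[0,0,-0.2],[0,0,-0.2],[0,0,-0.088],[0,0,0],[0,0,0],[0,0,0],[0,0,0]],"yaw":[0,0,0,0,0,0,0,0]}'; python3 -m handwheel '{"fingers":[1,1,1],"travel":[[0,0,0],[0,0,0],[0,0,0]],"yaw":[0,0,0]}'
```

```text
t: 11.1
eef_pos: [476.8, 278.5, 179.3]
tcp_rot: [[-0.997, -0.073, 0.001], [-0.073, 0.997, 0.001], [-0.001, 0.001, -1.0]]
force: [0.4, -1.1, -0.1]
grip_width: 32.5
finger_force: 0.0
t: 11.48
eef_pos: [476.6, 278.7, 179.1]
tcp_rot: [[-0.997, -0.073, 0.001], [-0.073, 0.997, 0.001], [-0.001, 0.001, -1.0]]
force: [-0.6, 2.5, 5.9]
grip_width: 25.6
finger_force: 59.2
```

```bash
python3 -m handwheel '{"fingers":[1,1,1,1,1,1,1],"travel":[[-0.017,-0.001,0.036],[-0.035,-0.002,0.072],[-0.052,-0.004,0.108],[-0.052,-0.004,0.108],[-0.052,-0.004,0.108],[-0.052,-0.004,0.108],[0,0,0]],"yaw":[0,0,0,0,0,0,0]}'
python3 - <<'E'
from h import *
s=telemetry.observe(); print(s["force"],s["moment"],s["grip_width"])
E
```

```text
t: 12.35
eef_pos: [411.2, 273.7, 314.8]
tcp_rot: [[-0.997, -0.074, 0.002], [-0.074, 0.997, 0.001], [-0.002, 0.001, -1.0]]
force: [0.1, 0.2, -6.4]
grip_width: 25.3
finger_force: 59.9
[ 0.1378626   0.19619147 -6.37076004] [0.0173485  0.27511893 0.0088348 ] 25.256716087600942
```

```bash
python3 -m handwheel '{"fingers":[1,1,1,1,1,1],"travel":[[-0.1,0.004,0],[0,0,-0.1],[0,0,-0.15],[0,0,-0.1],[0,0,-0.05],[0,0,0]],"yaw":[0,0,0,0,0,0]}'
python3 -m handwheel '{"fingers":[1,1,1,1,1],"travel":[[0.04,0.003,0],[0.04,0.003,0],[0.03,0.002,0],[0.03,0.002,0],[0,0,0]],"yaw":[0,0,0,0,0]}'
python3 - <<'E'
from h import *
s=telemetry.observe(); print(s["force"],s["moment"],s["grip_width"])
E
```

```text
t: 13.1
eef_pos: [386.3, 274.4, 212.2]
tcp_rot: [[-0.997, -0.073, -0.002], [-0.073, 0.997, -0.001], [0.002, -0.001, -1.0]]
force: [-0.0, -0.7, -5.2]
grip_width: 25.0
finger_force: 59.7
t: 13.72
eef_pos: [421.8, 277.1, 213.0]
tcp_rot: [[-0.997, -0.073, -0.001], [-0.073, 0.997, -0.0], [0.001, -0.0, -1.0]]
force: [-0.7, -0.5, -7.4]
grip_width: 25.3
finger_force: 59.8
[-0.69002166 -0.53254691 -7.35073672] [-0.05523414  0.41524137  0.03246006] 25.316208767062523
```

```bash
python3 -m handwheel '{"fingers":[1,1,1,1],"travel":[[0.03,0.002,0],[0.03,0.002,0],[0.03,0.002,0],[0,0,0]],"yaw":[0,0,0,0]}'
python3 - <<'E'
from h import *
s=telemetry.observe(); print(s["force"],s["moment"],s["eef_pos"])
E
python3 -m handwheel '{"fingers":[1,1,1],"travel":[[0.03,0.002,0],[0.03,0.002,0],[0,0,0]],"yaw":[0,0,0]}'
python3 - <<'E'
from h import *
s=telemetry.observe(); print(s["force"],s["moment"],s["eef_pos"])
E
```

```text
t: 14.22
eef_pos: [444.6, 278.7, 213.2]
tcp_rot: [[-0.997, -0.073, 0.0], [-0.073, 0.997, 0.0], [-0.001, 0.0, -1.0]]
force: [-0.8, 0.0, -5.5]
grip_width: 25.0
finger_force: 60.2
[-0.83785794  0.03489023 -5.51610097] [0.03483672 0.28838185 0.01772531] [444.64898328 278.65469357 213.24782742]
t: 14.6
eef_pos: [459.3, 279.6, 213.3]
tcp_rot: [[-0.997, -0.073, -0.0], [-0.073, 0.997, -0.0], [0.0, 0.0, -1.0]]
force: [-2.9, 0.9, -5.0]
grip_width: 25.2
finger_force: 60.5
[-2.88325363  0.85659372 -5.04563134] [0.13082236 0.66073744 0.15981046] [459.29335146 279.63422503 213.25164777]
```

```bash
cat > asc.py <<'E'
from h import *
import sys
def asc(n,u0,u1,v0,v1,st=1):
    c=cam(n); im=c["image"].astype(int)
    for v in range(v0,v1,st):
        r=""
        for u in range(u0,u1,st):
            b,g,R=im[v,u]; mx=max(b,g,R); mn=min(b,g,R)
            r+= "K" if mx<60 else "R" if R>90 and g<60 else "S" if mx-mn<28 else "."
        print(v,r)
    return c
E
python3 - <<'E'
from asc import *
c=asc("side",190,275,105,200)
t=telemetry.observe()["eef_pos"]; print(t,proj(c,[t,[t[0],t[1],t[2]-145],[t[0]+63,t[1],t[2]-133]]).round())
E
```

```text
105 KKKKKKKKKKKKKKRR.SSSKKKKKKKKKKKKKKKKKKKKKKKRRRRRR.KKKKRRR.SSSSSSSSSSSSSSSSSSSSSSSSSSS
106 KKKKKKKKKKKKKKRR.SSSKKKKKKKKKKKKKKKKKKKKKKKRRRRRR.KKKKRRR.SSSSSSSSSSSSSSSSSSSSSSSSSSS
107 KKKKKKKKKKKKKKRR.SSSSKKKKKKKKKKKKKKKKKKKKKKRRRRRR.KKKKRRR.SSSSSSSSSSSSSSSSSSSSSSSSSSS
108 KKKKKKKKKKKKKKRR.SSSSKKKKKKKKKKKKKKKKKKKKKKRRRRRR.KKKKRRR.SSSSSSSSSSSSSSSSSSSSSSSSSSS
109 KKKKKKKKKKKKKKRR.SSSSKKKKKKKKKKKKKKKKKKKKKKRRRRRRKKKKKRRR.SSSSSSSSSSSSSSSSSSSSSSSSSSS
110 KKKKKKKKKKKKKKRRSSSSSKKKKKKKKKKKKKKKKKKKKKSRRRRRRKKKKKRRR.SSSSSSSSSSSSSSSSSSSSSSSSSSS
111 KKKKKKKKKKKKKKRRSSSSSRKKKKKKKKKKKKKKKKKKKSSRRRRRRKKKKKRRR.SSSSSSSSSSSSSSSSSSSSSSSSSSS
112 KKKKKKKKKKKKK.RRSSSSSRR.KKKKKKKKKKKKKKKSSSSRRRRRRKKKKKRRR.SSSSSSSSSSSSSSSSSSSSSSSSSSS
113 KKKKKKKKKKKKK.R.SSSSSRRRRKKKKKKKKKKKKKSSSS.RRRRRRKKKK.RRR.SSSSSSSSSSSSSSSSSSSSSSSSSSS
114 KKKKKKKKKKKKK.R.SSSSSRRRR.KKKKKKKKKKK.SSSS.RRRRRRKKKK.RRR.SSSSSSSSSSSSSSSSSSSSSSSSSSS
115 KKKKKKKKKKKKKRRRSSSSSRRRR.KKKKKKKKKKK.SSSS.RRRRRRKKKK.RRR.SSSSSSSSSSSSSSSSSSSSSSSSSSS
116 SSSSSSSSSSSSS.RRSSSS.RRRR.KKKKKKKKKKK.SSSS.RRRRRRKKKK.RRR.SSSSSSSSSSSSSSSSSSSSSSSSSSS
117 SSSSSSSSSSSSS.RR
[... 6830 characters left out ...]
..............................RRRRRRRRRRRRRRRRRRRRRRRRRRRRRRRRRRRRRRR..........
194 .....................................RRRRRRRRRRRRRRRRR.RRRRRRRRRRRRRRRRRRRRR.........
195 .....................................RRRRRRRRRRRRRRRRRRRRRRRRRRS......RRRRRR.........
196 .....................................RRRRRRRRRRRRRRRRRRRRRR.SSSSSSSSSSSS.............
197 ......................................RRRRRRRRRRRRRRRRRRR.SSSSSSSSSSSSSSSSSSSSSSSSS..
198 ......................................RRRRRRRRRRRRRRR..SSSSSSSSSSSSSSSSSSSSSSSSSSSSSS
199 ......................................RRRRRRRRRRRR.SSSSSSSSSSSSSSSSSSSSSSSSSSSSSSSSSS
[459.1509946  279.6349918  213.27144414] [[223. 139.]
 [224. 175.]
 [241. 171.]]
```

```bash
python3 -m handwheel '{"fingers":[1,1,1],"travel":[[0.02,0.001,0],[0.015,0.001,0],[0,0,0]],"yaw":[0,0,0]}'
python3 -m handwheel '{"fingers":[1,1,1,1],"travel":[[-0.03,-0.002,0.02],[-0.04,0,0.06],[0,0,0.1],[0,0,0]],"yaw":[0,0,0,0]}'
python3 - <<'E'
from asc import *
s=telemetry.observe(); print(s["force"],s["moment"],s["eef_pos"])
c=asc("side",200,250,115,182)
t=telemetry.observe()["eef_pos"];print(proj(c,[t,[t[0],t[1],t[2]-145]]).round(1))
E
```

```text
t: 15.02
eef_pos: [467.7, 280.2, 213.4]
tcp_rot: [[-0.997, -0.073, -0.0], [-0.073, 0.997, 0.0], [0.0, 0.0, -1.0]]
force: [-4.0, 0.5, -4.2]
grip_width: 25.4
finger_force: 60.9
t: 15.52
eef_pos: [450.4, 280.0, 261.2]
tcp_rot: [[-0.997, -0.073, 0.004], [-0.073, 0.997, 0.002], [-0.004, 0.002, -1.0]]
force: [-0.1, -0.0, -6.5]
grip_width: 25.4
finger_force: 60.7
[-0.10178067 -0.01107425 -6.51468815] [ 0.00747143  0.00100775 -0.01352565] [450.39715328 279.97861647 261.24064722]
115 KKKRR.SSSS.RRRKKKKKKKSSKKKR.SSSS.RRRRRRKKKK.RRR.SS
116 SSS.R.SSSS.RRRRKKKKKKKKKKKR.SSSS.RRRRRRKKKK.RRR.SS
117 SSS.RRSSSS.RRR.KKKKKKKKKKKR.SSSS.RRRRRRKKKK.RRR.SS
118 SSS.R.SSSS.RRRRKKKKKKKKKKKR.SSSS.RRRRRRKKKKRRRR.SS
119 SSS.R.SSSS.RRRRKKKKKKKKKKKR.SSSS.RRRRRRKKKKRRRRSSS
120 SSS.R.SSSS.RRRRRKKKKKKKKK.R.SSSS.RRRRR.KKKKRRRR...
121 SSS.R.SSSS.RRRRKKKKKKKKKK.R.SSSS.RRRRR.KKKKRRRR...
122 ....R.SSSS.RRRRKKKKKKKKKK.R.SSSS.RRRRR.KKKKRRRR...
123 ....R.SSSS.RRRRKKKKKKKKKK.R.SSSS.RRRRRRKKKKRRRR...
124 ....R.SSSS.RRRRKKKKKKKKSRRR.SSSSRRRRRRKKKKKRRRR...
125 ....RRSSSS.RRRRKKSSKKKKSRRRSSSSSRRRRRRKKKKKRRRR...
126 ....RR.SSRRRRRR
[... 2391 characters left out ...]
...RR....
170 ...................SSSSSSSSSSS..RRRR....R.RRRR....
171 ...................SSSSSSSSSSS...RRR.....RR.RR....
172 ...................SSSSSSSSSSS...RRRR.RRRRRRRRR...
173 ....................SSSSSSSSS....RRRRRR.RRRRRRRR..
174 ....................SSS..........RRRRRRRRRRRRRRR..
175 .................................RRRRRR.RRR.R.RR..
176 .................................RRRRRRRRRRRRR.RR.
177 .................................RR.RRRRRRR.RRRRRR
178 ................................RRRRRRRRRRRRRRRRRR
179 .............................RRRRRRRRRRRRRRRR.RRRR
180 ..........................RRRRRRRRRR.RRRRRRRRRRRRR
181 ......................RR.RRRRRRRRRRRRRRRRRRRRRRRRR
[[219.7 126.6]
 [221.1 164.5]]
```

```bash
python3 -m handwheel '{"fingers":[1,1,1,1,1,1,1,1],"travel":[[0,0,0.1],[0,0,0.1],[0.074,-0.168,0],[0.074,-0.168,0],[0.074,-0.168,0],[0.074,-0.168,0],[0.074,-0.168,0],[0.076,-0.17,0]],"yaw":[0,0,-0.06,-0.06,-0.06,-0.06,-0.042,0]}'
python3 -m handwheel '{"fingers":[1,1,1],"travel":[[0,0,0],[0,0,0],[0,0,0]],"yaw":[0,0,0]}'
python3 - <<'E'
from asc import *
s=telemetry.observe(); print(s["force"],s["moment"],np.degrees(np.arctan2(s["tcp_rot"][1,1],s["tcp_rot"][0,1])))
c=asc("wrist",130,380,60,260,4)
t=np.array(s["eef_pos"]);xa=-np.array(s["tcp_rot"])[:,0];ya=np.array(s["tcp_rot"])[:,1];z=np.array([0,0,1.])
print("leg bottoms outer -x",proj(c,[t-148*z+k*66*ya+j*18*xa for k in(-1,1) for j in(-1,1)]).round(1).tolist())
print("beam top",proj(c,[t-72*z+k*66*ya+j*18*xa for k in(-1,1) for j in(-1,1)]).round(1).tolist())
b=np.array([562,27.5,75]);yw=np.radians(-21.2);bx=np.array([np.cos(yw),np.sin(yw),0]);by=np.array([-np.sin(yw),np.cos(yw),0])
print("deck corners",proj(c,[b+k*85*by+j*70*bx for k in(-1,1) for j in(-1,1)]).round(1).tolist())
E
```

```text
t: 16.58
eef_pos: [561.9, 25.7, 307.2]
tcp_rot: [[-0.932, 0.363, -0.001], [0.363, 0.932, -0.0], [0.001, -0.0, -1.0]]
force: [0.3, 0.7, -5.9]
grip_width: 25.2
finger_force: 61.3
t: 16.95
eef_pos: [561.4, 27.9, 308.1]
tcp_rot: [[-0.933, 0.36, -0.0], [0.36, 0.933, 0.0], [0.0, 0.0, -1.0]]
force: [0.0, 0.1, -6.5]
grip_width: 25.2
finger_force: 61.7
[ 0.03549149  0.11561457 -6.46213916] [ 0.01678758 -0.01735147  0.00170186] 68.8725326876726
60 .......................................................R.RRRRRR
64 .................SSSSSSSSSSSSSSSSSSSSSSSSSSS...........RRRRRRRR
68 .................SSSSSSSSSSSSSSSSSSSSSSSSSSSSSSS........RRRRRRR
72 .................SSSSSSSSSSSSSSSSSSSSSSSSSSSSSSS........RRRRRRR
76 .................SSSSSSSSSSSSSSSSSSSSSSSSSSSSSSS........RRRRRRR
80 .................SSSSSSSSSSSSSSSSSSSSSSSSSSSSSS..........RRRRRR
84 .................SSSSSSSSSSSSSSSKKKKKKKKSSSSSSSS.........RRRRRR
88 .................SSSSSSSSSSSSSSSKKKKKKKKSSSSSSSS.........RRRRRR
92 .................SSSSSSSSSSSSSSSKKKKKKKKKSSSSSSS..........RRRRR
96 .................SSSSSSSSSSSSSSSKKKKKKKKKKSSSSSS.......
[... 2266 characters left out ...]
..............SSSKKKKKKKKKKKKSSS......................
236 .....................SSSSKKKKKKKKKKKKKKSSKS....................
240 ....................KKKSSKKKKKKKKKKKKKKSSKKK...................
244 ....................KKSSSKKKKKKKKKKKKKKSSSKK....S..............
248 ...................KKKSSSKKKKKKKKKKKKKKSSSKKKSSSS..............
252 ...................KKKSSSKKKKKKKKKKKKKKSSSKKKSSSSS.............
256 ...................KKSSSKKKKKKKKKKKKKKKKSSKKKSSSSS.............
leg bottoms outer -x [[192.2, 164.1], [194.7, 197.3], [321.3, 164.0], [318.8, 197.1]]
beam top [[169.5, 186.5], [174.2, 229.6], [344.4, 186.3], [339.8, 229.4]]
deck corners [[189.7, 109.9], [196.8, 211.8], [323.3, 109.9], [316.0, 211.8]]
```

```bash
python3 -m handwheel '{"fingers":[1,1,1,1,1,1,1,1],"travel":[[0.002,0,-0.06],[0,0,-0.06],[0,0,-0.05],[0,0,-0.05],[0,0,-0.04],[0,0,-0.03],[0,0,-0.015],[0,0,0]],"yaw":[0,0,0,0,0,0,0,0]}'
python3 -m handwheel '{"fingers":[1,1],"travel":[[0,0,-0.006],[0,0,0]],"yaw":[0,0]}'; python3 -m handwheel '{"fingers":[1,1],"travel":[[0,0,-0.006],[0,0,0]],"yaw":[0,0]}'
```

```text
t: 18.0
eef_pos: [562.2, 27.1, 232.0]
tcp_rot: [[-0.932, 0.361, -0.0], [0.361, 0.932, -0.0], [0.0, -0.0, -1.0]]
force: [0.8, -0.3, -3.2]
grip_width: 25.1
finger_force: 61.9
t: 18.25
eef_pos: [562.3, 27.1, 230.7]
tcp_rot: [[-0.932, 0.362, 0.0], [0.362, 0.932, -0.0], [-0.0, 0.0, -1.0]]
force: [0.4, -1.3, -3.2]
grip_width: 25.2
finger_force: 61.9
t: 18.5
eef_pos: [562.3, 27.1, 229.0]
tcp_rot: [[-0.932, 0.361, 0.0], [0.361, 0.932, 0.0], [-0.0, 0.0, -1.0]]
force: [0.6, -0.4, -3.9]
grip_width: 25.0
finger_force: 61.9
```

```bash
for i in 1; do python3 -m handwheel '{"fingers":[1,1],"travel":[[0,0,-0.006],[0,0,0]],"yaw":[0,0]}'; python3 -m handwheel '{"fingers":[1,1],"travel":[[0,0,-0.006],[0,0,0]],"yaw":[0,0]}'; python3 -m handwheel '{"fingers":[1,1],"travel":[[0,0,-0.004],[0,0,0]],"yaw":[0,0]}'; done
```

```text
t: 18.75
eef_pos: [562.2, 27.2, 227.4]
tcp_rot: [[-0.932, 0.361, -0.0], [0.361, 0.932, 0.0], [0.0, 0.0, -1.0]]
force: [1.2, 0.1, -4.5]
grip_width: 25.2
finger_force: 61.9
t: 19.0
eef_pos: [562.2, 27.2, 225.9]
tcp_rot: [[-0.932, 0.361, -0.0], [0.361, 0.932, 0.0], [0.0, 0.0, -1.0]]
force: [0.9, -1.2, -4.1]
grip_width: 25.5
finger_force: 61.9
t: 19.25
eef_pos: [562.2, 27.2, 225.0]
tcp_rot: [[-0.932, 0.361, -0.0], [0.361, 0.932, 0.0], [0.0, 0.0, -1.0]]
force: [0.9, -0.9, -4.1]
grip_width: 25.5
finger_force: 61.9
```

```bash
python3 -m handwheel '{"fingers":[1,1],"travel":[[0,0,-0.004],[0,0,0]],"yaw":[0,0]}'; python3 -m handwheel '{"fingers":[1,1],"travel":[[0,0,-0.004],[0,0,0]],"yaw":[0,0]}'; python3 -m handwheel '{"fingers":[1,1],"travel":[[0,0,-0.004],[0,0,0]],"yaw":[0,0]}'
```

```text
t: 19.5
eef_pos: [562.3, 27.1, 224.2]
tcp_rot: [[-0.932, 0.361, 0.0], [0.361, 0.932, 0.0], [-0.0, 0.0, -1.0]]
force: [0.8, -0.3, -2.5]
grip_width: 25.1
finger_force: 62.1
t: 19.75
eef_pos: [562.4, 27.0, 224.0]
tcp_rot: [[-0.932, 0.362, 0.001], [0.362, 0.932, -0.0], [-0.001, 0.0, -1.0]]
force: [-1.3, -3.0, 5.0]
grip_width: 25.6
finger_force: 63.2
t: 20.0
eef_pos: [562.6, 26.8, 223.9]
tcp_rot: [[-0.932, 0.362, 0.002], [0.362, 0.932, -0.0], [-0.002, 0.0, -1.0]]
force: [-2.6, -4.7, 12.6]
grip_width: 25.3
finger_force: 64.1
```

```bash
python3 -m handwheel '{"fingers":[0.3,0.2,0,-0.5,-1,-1,-1],"travel":[[0,0,0.002],[0,0,0],[0,0,0],[0,0,0],[0,0,0],[0,0,0],[0,0,0]],"yaw":[0,0,0,0,0,0,0]}'
python3 -m handwheel '{"fingers":[-1,-1,-1,-1,-1],"travel":[[0,0,0.04],[0,0,0.1],[0,0,0.2],[0,0,0.1],[0,0,0]],"yaw":[0,0,0,0,0]}'
python3 - <<'E'
from asc import *
c=asc("side",240,300,140,240,2)
b=np.array([562,27.5,75]);yw=np.radians(-21.2);bx=np.array([np.cos(yw),np.sin(yw),0]);by=np.array([-np.sin(yw),np.cos(yw),0]);z=np.array([0,0,1.])
for n,P in (("legs -y front/back bottom",[b-58*by-8*by-18*bx,b-66*by+18*bx]),("leg -y top",[b-66*by-18*bx+76*z,b-66*by+18*bx+76*z]),("handle top/bottom",[b+167*z,b+125*z])): print(n,proj(c,P).round(1).tolist())
c=asc("wrist",130,380,60,330,5)
for n,P in (("handle top corners",[b+167*z+i*10*bx+j*13*by for i in(-1,1) for j in(-1,1)]),("beam top",[b+76*z+i*18*bx+j*66*by for i in(-1,1) for j in(-1,1)])): print(n,proj(c,P).round(1).tolist())
E
```

```text
t: 20.88
eef_pos: [562.2, 27.1, 222.5]
tcp_rot: [[-0.932, 0.361, -0.0], [0.361, 0.932, 0.0], [0.0, 0.0, -1.0]]
force: [-0.1, 0.2, 0.1]
grip_width: 85.1
finger_force: 0.0
t: 21.5
eef_pos: [562.6, 27.1, 335.4]
tcp_rot: [[-0.932, 0.361, 0.004], [0.361, 0.932, 0.0], [-0.004, 0.001, -1.0]]
force: [-0.4, -0.2, 0.0]
grip_width: 85.2
finger_force: 0.0
140 SRR.........KKKS..........SSSS
142 .RR.........KKKS.........SSSSS
144 .RR.........SKKS.........SSSSS
146 .RR......................SSSSS
148 RRR......................SSSSS
150 .........................SSSSS
152 .........................SSSSS
154 .........................SSSSS
156 .........................SSSSS
158 ..........................SSSS
160 ...........................SSS
162 ............................SS
164 .............................S
166 .............KKKK.............
168 .............KKKK.............
170 .............KKKK............S
172 .............KKK............SS
174 .............KKK............SS
176 .............KKK...........SSS
178 .....R.......KKKSS.........SSS
180 R.....R......SSK.S.........SSS
182 R............SS
[... 3569 characters left out ...]
SKKKKKK................................KKKKKSSK
285 KKKSKKKKK..................S..............KKKKKSKK
290 KKKKKKKKK.....................S............KKKKKKK
295 KKKKKKKK...................................KKKKKKK
300 KKKKKKKK....................................KKKKKK
305 KKKKKKKS....................................KKKKKK
310 KKKKKKKK...................................KKKKKKK
315 KKKKKKKKK..................................KKKKKKK
320 KKKKKKKKK.................................KKKKKKKK
325 KKKKKKKKKK......KKKKKKKK...KKKKKKKK......KKKKKKKKK
handle top corners [[241.4, 187.8], [272.8, 187.8], [241.8, 210.2], [272.4, 210.2]]
beam top [[199.1, 156.8], [314.5, 156.7], [201.0, 186.8], [312.5, 186.7]]
```

```bash
python3 - <<'E'
from h import *
c=cam("wrist"); im=c["image"].astype(int).sum(2)//3
b=np.array([562,27.5,75]);yw=np.radians(-21.2);bx=np.array([np.cos(yw),np.sin(yw),0]);by=np.array([-np.sin(yw),np.cos(yw),0]);z=np.array([0,0,1.])
for u in (215,258,300): print(u,*[f"{v}:{im[v,u-1:u+2].mean():.0f}" for v in range(112,218)])
pv=lambda x,y,h:proj(c,[b+x*bx+y*by+h*z])[0].round(1).tolist()
for n,a in dict(deckfront=(-70,0,0),blockfront=(-48,0,36.5),legfront_bot=(-18,-58,0),beamfront=(-18,-42,76),beamback=(18,-42,76),hfront_top=(-10,0,167),hback_top=(10,0,167),hfront_bot=(-10,0,125)).items(): print(n,pv(*a),"per5mm",pv(a[0]+5,*a[1:])[1])
E
```

```text
215 112:178 113:171 114:171 115:172 116:172 117:173 118:171 119:172 120:173 121:172 122:172 123:172 124:173 125:173 126:171 127:172 128:172 129:172 130:171 131:171 132:169 133:168 134:197 135:198 136:170 137:221 138:169 139:171 140:172 141:173 142:172 143:172 144:172 145:171 146:171 147:172 148:173 149:156 150:93 151:99 152:99 153:101 154:99 155:97 156:94 157:91 158:91 159:97 160:104 161:135 162:135 163:135 164:133 165:132 166:133 167:136 168:136 169:133 170:136 171:134 172:131 173:132 174:139 175:157 176:132 177:134 178:132 179:134 180:133 181:134 182:136 183:134 184:137 185:179 186:239 187:253 188:251 189:251 190:251 191:251 192:251 193:251 194:251 195:251 196:251 197:251 198:251 199:251 200:251 201:251 202:251 203:252 204:229 205:122 206:129 207:131 208:131 209:125 210:123 211:122 212:125 213:133 214:137 215:135 216:133 217:131
258 112:170 113:172 114:172 115:171 116:171 117:171 118:175 119:153 120:45 121:40 122:44 123:44 124:41 125:45 126:125 127:119 128:157 129:176 130:175 131:154 132:57 133:40 134:45 135:45 136:45 137:46 138:43 139:60 140:120 141:121 142:120 143:136 144:168 145
[... 1005 characters left out ...]
169:172 170:166 171:157 172:156 173:237 174:240 175:238 176:238 177:239 178:238 179:239 180:238 181:237 182:238 183:239 184:236 185:223 186:239 187:253 188:251 189:251 190:251 191:251 192:251 193:251 194:251 195:251 196:251 197:251 198:251 199:251 200:251 201:251 202:252 203:253 204:229 205:136 206:148 207:147 208:150 209:155 210:155 211:154 212:151 213:148 214:147 215:147 216:146 217:152
deckfront [256.8, 108.4] per5mm 112.2
blockfront [256.8, 127.3] per5mm 131.3
legfront_bot [215.6, 146.7] per5mm 150.2
beamfront [220.0, 157.3] per5mm 161.6
beamback [221.3, 187.4] per5mm 191.5
hfront_top [257.3, 188.6] per5mm 194.4
hback_top [257.3, 211.1] per5mm 216.5
hfront_bot [257.1, 175.3] per5mm 180.2
```

The gauge stands upright on the deck, about 3–5 mm behind the block's middle (tolerance 10 mm). Its legs and handle sit where an upright gauge should appear, and the gripper is clear.

```bash
python3 -c "
from plant import ticket; print(ticket.job_done())"
```

```text
the job is handed in; nothing more can be done
None
```

I handed the job in at about 21.5 s, verdict not shown: the cap measured about 1 mm off the tray's centre, and the gauge stands released and upright on the bath deck about 3–5 mm off the block's middle (its foot reading was not measured).

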